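Rap the wedged spacer out of an upturned tube and hang the tube on its peg

TASK

The last orange spacer is stuck inside the clear parts tube that stands mouth down on the bench. Take the tube by its blue cap, rap its mouth on the rubber-faced pad until the spacer drops out, leave the spacer lying or standing on the pad, and slide the empty tube, still mouth down, over the white peg of the round stand until it sits fully down. Do not touch the spacer with the gripper.

Things in the scene. Friction and masses are not known exactly. Their poses are not given: they have to be found in the camera images.
- tube: Clear plastic parts tube, 43 mm outer and 35 mm inner diameter, 130 mm long overall, about 0.14 kg, standing mouth down. Origin: centre of the open mouth (the bottom end); z points up along the tube to the cap. The top 42 mm is a solid blue ribbed cap, 46 mm in diameter: the place to grip, from above.
- tube_cap (a point): Centre of the top face of the tube's blue cap, 130 mm above the mouth.
- spacer: Orange solid cylindrical aluminium spacer, 32 mm diameter, 26 mm high, about 56 g, wedged inside the tube, its underside about 54 mm above the tube's mouth. Origin: centre of its underside; z along its axis.
- spacer_center (a point): Centre of the spacer, 13 mm from either end. While the tube stands on a surface it is about 67 mm above the mouth when wedged and about 13 mm when it has dropped.
- pad: Rapping pad, fixed to the bench: square wooden block 110 x 110 mm with a black rubber face 98 x 98 mm whose top is 20 mm above the bench, inside a pale wooden lip 6 mm wide that rises 6 mm above the face. Origin: centre of its underside; x and y along its sides.
- pad_top (a point): Centre of the pad's rubber face, 20 mm above the bench. Obstacles that never move: a computer screen at the far left, its panel spanning x 0.54 to 1.04, y 0.38 to 0.50, z 0.10 to 0.40 m in the robot's frame (pass on its near side), and a board fixture with a raised lever at x 0.33 to 0.50, y -0.02 to 0.19 m, nearer the robot than the pad, under 0.16 m high.
- stand: Tube stand, fixed to the bench: grey metal disc 84 mm in diameter and 12 mm thick with an upright white peg in its centre, 20 mm in diameter, tapered at the tip, which ends 50 mm above the bench (38 mm above the disc). Origin: centre of its underside.
- stand_seat (a point): Centre of the stand's disc at the height of its top face, 12 mm above the bench, where the tube's mouth comes to sit.
- tube_catches (a point): Point on the tube's axis 48 mm above the mouth, amid three stiff black catch buttons (17 mm diameter) in the wall that stick out 1 to 6 mm and slide outward with dry friction. The wedged spacer rests on them. Its weight does not part them; each brisk knock of the mouth (0.2 to 0.45 m/s at contact) sinks it 0.3 to 5 mm, and after some 5 mm (1 to 12 knocks) it falls. Slow contact does nothing.

How it is judged:
By the outcome, as a careful person would: the job done as asked, in the order asked, and still so for the second after the job is handed in, with the robot touching nothing.
It also fails if it takes over 51 s, if anything falls off the work surface, if the arm or the gripper's body presses on something with over 40 N, if the wrist force passes 120 N, or if a joint passes its speed limit or range.

ROBOT

A 6-joint arm with a two-finger parallel gripper is mounted at the origin on a cart in front of the work surface, level with it; the furniture and walls round the work are solid. World frame = base frame: x ahead of the robot, y to its left, z up, the work surface at z = 0. Lengths are in m, angles in rad, forces in N, time in s.
With the tool pointing down it reaches from about 0.4 to 0.825 m from the base axis. Payload 7 kg.
Tool frame: the origin (TCP) lies midway between the tips of the shut fingers; the grasp point (between the pads) lies 19 mm behind it; y points along the fingers, z is the direction in which the jaws open and shut, and the axes are right-handed (so a half turn about y gives the same grasp; the last joint's range is limited). The gripper opens to 85 mm and grips with 20 to 120 N. Pads are 22 mm wide; open, the fingers measure 114 mm over their backs; the gripper's body (76 mm by 85 mm) begins 54 mm behind the grasp point. The pads swing forward as they close: fully open they stand 13 mm farther back than shut.
Start: joints at [1.633, 0.359, 0.012, 0, -1.224, -0.288], TCP at [0.151, 0.658, 0.231] pointing down, gripper open.
Joint ranges: [-3.07, 3.07], [-1.43, 2.12], [-1.02, 1.25], [-3.03, 1.67], [-3.05, -0], [-3.03, 3.03]. Speed limits (rad/s): [2.39, 2.39, 3.01, 3.14, 3.14, 3.14].

INTERFACE

Orientations are given as [roll, pitch, yaw] about the fixed x, y, z axes, in that order (R = Rz(yaw) Ry(pitch) Rx(roll)).
In Python, from station import r gives the robot as it stands. Calls block until the motion is done:
- r.move_to(position, orientation): joint-space move of the TCP to a pose.
- r.move_straight(position, attitude=None, velocity=0.15, until_force=None): straight line of the TCP; attitude=None keeps the orientation; velocity is the mean speed in m/s. With until_force (N) it stops when the force on the tool has changed by that much, and returns True; else False.
- r.movej(angles): joint-space move.
- r.move_gripper(opening, strength=None): opening from 0.0 (shut) to 1.0 (fully open); strength is the grip in N (None keeps the last); returns when the fingers have stopped.
- r.dwell(seconds).
- r.solve_ik(position, orientation): joint angles nearest the present ones, or None.
- r.read_state(): the state.
- r.get_image(name): name is "side" or "top"; returns the picture (384x512x3 uint8, red, green, blue); there is no depth.
- r.camera_model(name): a dict with "mtx" (3x3 intrinsics, pixels), "R" (3x3) and "t" (3): a world point X has camera coordinates R X + t. Camera axes: x right, y down, z forward; pixel columns grow to the right and rows downward; lengths in m; the calibration is good to about 2 mm. A picture is of the moment at which its call begins. camera_model takes no time and is no camera call.
A pose or a line that the arm cannot do raises r.IKError and nothing moves.
- r.close_job(): hands the job in, once; it reports no verdict.
Trained networks look in the newest picture that a camera, given by its name, has taken for a name from the list of things; names that differ only in an ending like _2 or _b are one class to them, and where a whole thing is asked for, a point or a joint stands for the part that bears it (a point fixed in the world has none). Each returns a list of dicts, best first, with "conf" (0 to 1); they miss things now and then, are a little off and sometimes report something else, mostly with a low value. They report only what shows in the picture. A call takes as long as a camera call.
- r.search_frame(camera, thing): "point" ([x, y, z] in m, in world coordinates, good to about 4 mm: the middle of the surface that is visible of it).
- r.outline_of(camera, thing): "region" (384x512 bool, what is visible of it).
The state is a dict: "t": time; "joints": joint angles; "dq": joint speeds; "effort": joint torques, N m; "eef_pos": TCP position; "ee_rot": TCP orientation; "contact_force": force on the tool from outside, world axes, zero at the start; "moment": the same for the moment, N m; "gripper_width": opening from 0.0 (shut) to 1.0 (fully open).
Only numpy, scipy, OpenCV 4.12 (cv2) and the standard library are available. Lean on these libraries where they do the work, as an engineer would, in place of code of your own. Each camera call takes 0.05 s, during which the arm holds its last target.

## Working session

There is one attempt and no reset: what is moved stays moved. The work goes in short steps, each a Python script; the robot and the scene stay as the last script left them, time stands still between calls to the robot, and variables do not carry over. Pictures are saved under pics/ and viewed, and the job is handed in when it is done.

```bash
ls; mkdir -p pics
python3 - <<'E'
from station import r
import cv2,numpy as np
for c in("side","top"):
    im=r.get_image(c); cv2.imwrite(f"pics/a_{c}.png",im[:,:,::-1])
    m=r.camera_model(c); print(c,np.round(m["mtx"],1).tolist(),np.round(-m["R"].T@m["t"],3),np.round(m["R"],2).tolist())
    for th in("tube","tube_cap","pad","stand","spacer","pad_top","stand_seat"):
        try: print(th,[(np.round(d["point"],3).tolist(),round(d["conf"],2)) for d in r.search_frame(c,th)][:3])
        except Exception as e: print(th,e)
s=r.read_state();print(s)
E
```

```text
pics
side [[384.4, 0.0, 245.2], [0.0, 384.4, 192.8], [0.0, 0.0, 1.0]] [0.351 0.812 0.577] [[-0.97, -0.26, 0.01], [-0.13, 0.46, -0.88], [0.22, -0.85, -0.48]]
tube [([0.541, -0.196, 0.077], 0.63)]
tube_cap [([0.536, -0.2, 0.076], 0.82)]
pad []
stand [([0.595, 0.007, 0.008], 0.62)]
spacer []
pad_top [([0.584, 0.248, 0.022], 0.84)]
stand_seat [([0.598, 0.003, 0.007], 0.55)]
top [[469.6, 0.0, 255.1], [0.0, 469.6, 186.0], [0.0, 0.0, 1.0]] [ 0.458 -0.012  1.244] [[-0.0, -1.0, -0.01], [-1.0, 0.0, -0.09], [0.09, 0.01, -1.0]]
tube [([0.539, -0.208, 0.131], 0.8)]
tube_cap [([0.539, -0.208, 0.13], 0.72)]
pad [([0.615, 0.254, 0.022], 0.7)]
stand [([0.598, -0.003, 0.015], 0.64)]
spacer []
pad_top [([0.619, 0.254, 0.019], 0.86)]
stand_seat [([0.603, -0.003, 0.011], 0.65)]
{'t': 0.8, 'joints': array([ 1.63309887e+00,  3.58539797e-01,  1.18998642e-02, -1.24068372e-05,
       -1.22412473e+00, -2.88124068e-01]), 'dq': array([-0.00065377,  0.00045703,  0.0014022 , -0.00025778, -0.00065467,
        0.00150103]), 'effort': array([ 5.04747950e-04, -5.82875776e+01,  2.93645525e+01,  6.94106519e+00,
       -5.55280567e-04, -7.25193217e-06]), 'eef_pos': array([0.15113103, 0.65782775, 0.23133891]), 'ee_rot': array([-1.57082337e+00, -2.01847454e-05,  2.91576691e+00]), 'contact_force': array([-0.27759931,  0.01450484, -0.39123246]), 'moment': array([ 0.03315604,  0.0283915 , -0.00422914]), 'gripper_width': 1.001786475161064}
```

View pics/a_side.png

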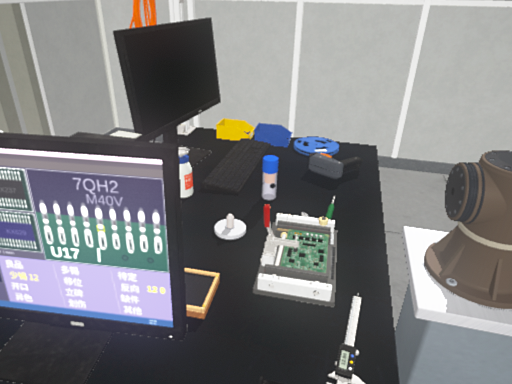

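View pics/a_top.png

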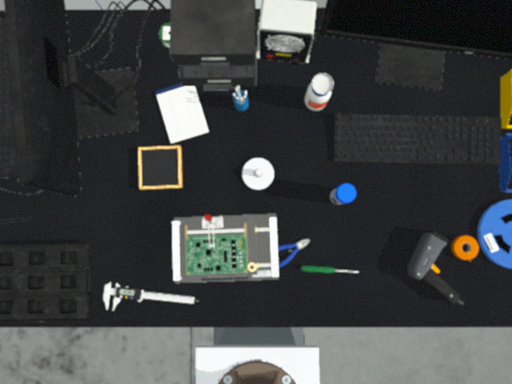

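The tube's cap is at (344,193) in the top view, the stand at (258,173) and the pad at (160,167). In the side view the screen mostly hides the pad. Next I'll refine these positions from outlines.

```bash
cat > h.py <<'E'
from station import r
import cv2,numpy as np
def ray(c,uv,z):
    m=r.camera_model(c);C=-m["R"].T@m["t"]
    d=m["R"].T@np.linalg.inv(m["mtx"])@np.array([uv[0],uv[1],1.]);return C+d*(z-C[2])/d[2]
def proj(c,X):
    m=r.camera_model(c);p=m["mtx"]@(m["R"]@np.asarray(X,float)+m["t"]);return p[:2]/p[2]
def save(c,n,crop=None,k=1):
    im=r.get_image(c)[:,:,::-1]
    if crop: x0,x1,y0,y1=crop; im=im[y0:y1,x0:x1]
    cv2.imwrite(f"pics/{n}.png",cv2.resize(im,None,fx=k,fy=k,interpolation=cv2.INTER_CUBIC))
E
python3 - <<'E'
from h import *
im=r.get_image("top")
for th in("tube_cap","tube","pad","pad_top","stand"):
    for d in r.outline_of("top",th)[:2]:
        g=d["region"].astype(np.uint8);ys,xs=np.nonzero(g)
        c=max(cv2.findContours(g,0,1)[0],key=cv2.contourArea)
        rc=cv2.minAreaRect(c);print(th,d["conf"],g.sum(),(xs.mean().round(1),ys.mean().round(1)),[np.round(q,1) for q in rc])
        z={"tube_cap":.13,"tube":.13,"pad":.026,"pad_top":.02,"stand":.012}[th]
        print(" mean",ray("top",(xs.mean(),ys.mean()),z).round(4),"rect",ray("top",rc[0],z).round(4))
        if 'pad' in th: print(np.array([ray("top",p,z)[:2] for p in cv2.boxPoints(rc)]).round(4).tolist())
hsv=cv2.cvtColor(im,cv2.COLOR_RGB2HSV)
g=cv2.inRange(hsv,(100,150,60),(125,255,255));g[:, :310]=0;g[:,380:]=0;g[:170]=0;g[225:]=0
ys,xs=np.nonzero(g);print("blue",xs.min(),xs.max(),ys.min(),ys.max())
save("top","b1",(110,390,110,240),2.8)
E
```

```text
tube_cap 0.79 393 (np.float64(343.2), np.float64(193.8)) [array([342.9, 193.9]), array([18. , 25.9]), np.float64(71.6)]
 mean [ 0.5378 -0.2078  0.13  ] rect [ 0.5376 -0.2073  0.13  ]
tube 0.95 369 (np.float64(343.0), np.float64(193.5)) [array([342.9, 193.8]), array([17.4, 25. ]), np.float64(63.4)]
 mean [ 0.5385 -0.2075  0.13  ] rect [ 0.5378 -0.2072  0.13  ]
pad 0.91 1845 (np.float64(160.3), np.float64(166.7)) [array([160.5, 166.5]), array([43., 43.]), np.float64(90.0)]
 mean [0.6181 0.2503 0.026 ] rect [0.6187 0.2499 0.026 ]
[[0.676, 0.3075], [0.6754, 0.1941], [0.562, 0.1929], [0.5624, 0.3053]]
pad_top 0.85 1896 (np.float64(160.1), np.float64(166.7)) [array([160.5, 166.5]), array([43., 45.]), np.float64(90.0)]
 mean [0.619  0.2523 0.02  ] rect [0.6195 0.2512 0.02  ]
[[0.6771, 0.3117], [0.6765, 0.1925], [0.5625, 0.1912], [0.5629, 0.3095]]
stand 0.79 727 (np.float64(258.1), np.float64(172.8)) [array([258.5, 172.5]), array([29., 29.]), np.float64(90.0)]
 mean [ 0.6025 -0.0057  0.012 ] rect [ 0.6034 -0.0067  0.012 ]
blue 335 357 182 203
```

View pics/b1.png

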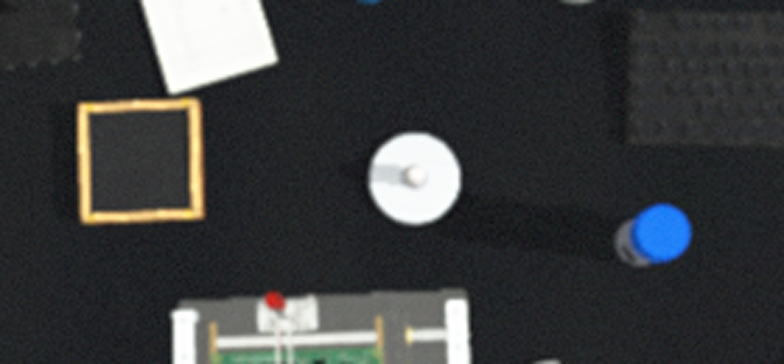

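The zoomed picture shows the cap's top disc at about (346,193), the stand disc at (258,173.4) and the peg tip at (257.7,172.3). Converting these to positions.

Run:
```python
from h import *
f=lambda u,v:((u+.5)/2.8-.5+110,(v+.5)/2.8-.5+110)
print("cap",ray("top",f(661.5,232.5),.13).round(4))
print("disc",ray("top",f(415,178),.012).round(4),"tip",ray("top",f(414.5,175),.049).round(4))
# side check: peg tip, cap
im=r.get_image("side")
cv2.imwrite("pics/c1.png",cv2.resize(im[130:260,180:310,::-1],None,fx=4.5,fy=4.5,interpolation=2))
P=ray("top",f(661.5,232.5),.13)
print(proj("side",P),proj("side",(P[0],P[1],0)),proj("side",ray("top",f(414.5,175),.05)),proj("side",ray("top",f(415,178),.012)))
```

```text
cap [ 0.5403 -0.2144  0.13  ]
disc [ 0.6014 -0.0051  0.012 ] tip [ 0.5999 -0.0048  0.049 ]
[270.30195579 157.72474967] [268.39824678 196.42555992] [230.37401828 214.05791514] [229.86119602 226.12054196]
```

View pics/c1.png

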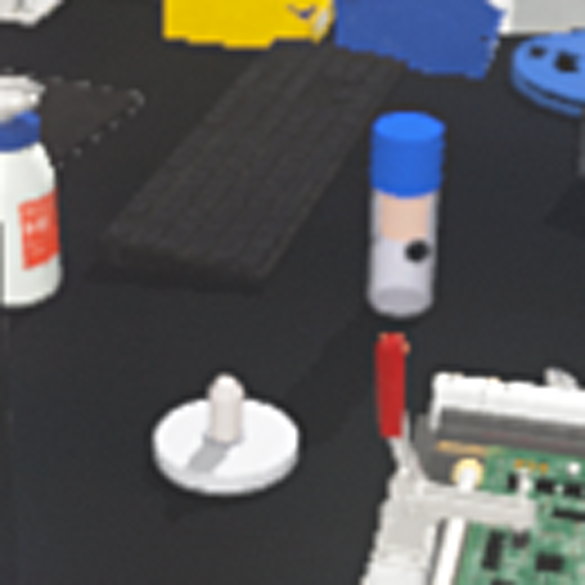

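The side view agrees with the predictions: cap top seen at (270.6,158.5) against (270.3,157.7), and peg tip at (230.1,214.5) against (230.4,214.1). The spacer shows orange under the cap. Going to grasp.

Run:
```python
from h import *
Y=np.pi/2;O=[-np.pi/2,0,Y]
def st(n): s=r.read_state();print(n,round(s["t"],2),s["eef_pos"].round(4),s["ee_rot"].round(3),s["contact_force"].round(2),round(s["gripper_width"],3),s["joints"].round(2))
st(0)
r.move_to([0.104,0.452,0.30],[-np.pi/2,0,2.916]);st(1)
r.move_to([0.43,-0.17,0.28],O);st(2)
r.move_to([0.540,-0.214,0.18],O);st(3)
save("top","d_top");save("side","d_side")
```

```text
0 1.2 [0.1511 0.6579 0.2313] [-1.571 -0.     2.916] [-0.01 -0.18 -0.81] 0.998 [ 1.63  0.36  0.01 -0.   -1.22 -0.29]
1 2.09 [0.1039 0.4524 0.3003] [-1.572 -0.     2.916] [ 0.37  1.27 -0.61] 1.003 [ 1.77 -0.04 -0.32  0.   -1.29 -0.43]
2 4.58 [ 0.4303 -0.1695  0.28  ] [-1.571 -0.     1.572] [-0.39  0.02  0.07] 0.998 [ 0.05 -0.03 -0.35 -0.   -1.25 -0.05]
3 5.25 [ 0.54   -0.2137  0.1796] [-1.569  0.     1.571] [0.13 0.36 0.47] 0.997 [-0.04  0.24 -0.27  0.   -1.05  0.04]
```

View pics/d_side.png

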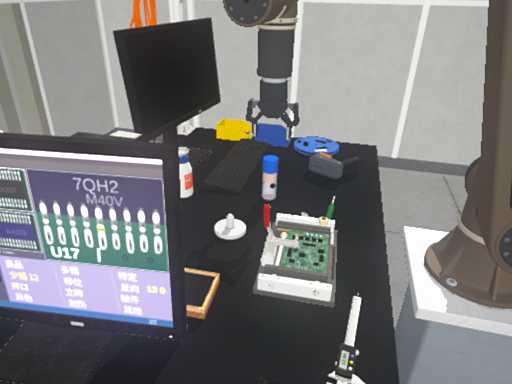

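The side picture shows the open gripper directly above the cap, which is at (270,160). Descending and gripping.

```bash
cat >> h.py <<'E'
O=[-np.pi/2,0,np.pi/2]
def st(n=""):
    s=r.read_state();print(n,round(s["t"],2),s["eef_pos"].round(4),s["ee_rot"].round(3),s["contact_force"].round(2),round(s["gripper_width"],3));return s
E
python3 - <<'E'
from h import *
print(r.move_straight([0.540,-0.214,0.090],velocity=0.12,until_force=8));st("down")
r.move_gripper(0.0,100);st("grip")
r.move_straight([0.540,-0.214,0.16],velocity=0.15);st("lift")
save("side","e_side",(200,330,80,240),4)
r.dwell(0.3);s=st("w")
E
```

```text
False
down 6.25 [ 0.5406 -0.2141  0.0909] [-1.572  0.     1.571] [-0.82 -0.58 -0.27] 0.999
grip 6.72 [ 0.5405 -0.2142  0.0909] [-1.572  0.     1.571] [-0.76  0.51  5.59] 0.512
lift 7.33 [ 0.5393 -0.2137  0.1591] [-1.57e+00 -1.00e-03  1.57e+00] [-0.5   0.29 -2.58] 0.51
w 7.68 [ 0.5397 -0.214   0.1593] [-1.57  -0.     1.571] [ 0.56  0.3  -2.82] 0.509
```

View pics/e_side.png

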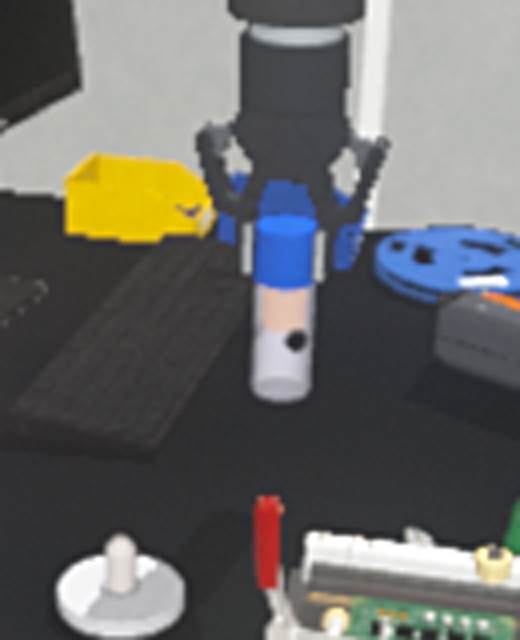

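The tube hangs upright from the gripper, with its mouth at about (270,178) in the full picture, and the spacer is still wedged. Carrying it to the pad.

Run:
```python
from h import *
r.move_straight([0.540,-0.214,0.20],velocity=0.2)
r.move_straight([0.619,0.2505,0.20],velocity=0.4);st("over")
r.move_straight([0.619,0.2505,0.155],velocity=0.2);st("hover")
r.dwell(0.2);st()
for i in range(2):
    h=r.move_straight([0.619,0.2505,0.105],velocity=0.28,until_force=20);st(("knock",h))
    r.move_straight([0.619,0.2505,0.151],velocity=0.25);st("up")
save("side","f_side");save("top","f_top")
```

```text
over 9.36 [0.6186 0.249  0.1997] [-1.57e+00  1.00e-03  1.57e+00] [ 0.67 -0.16 -2.15] 0.509
hover 9.73 [0.6189 0.2488 0.1551] [-1.570e+00  1.000e-03  1.569e+00] [ 0.24  0.28 -0.74] 0.508
 9.93 [0.6199 0.2506 0.1569] [-1.573e+00 -1.000e-03  1.571e+00] [-0.07  0.59 -1.88] 0.513
('knock', True) 10.19 [0.6234 0.2527 0.107 ] [-1.582 -0.005  1.573] [ 1.26 -0.36  1.6 ] 0.508
up 10.53 [0.6202 0.2513 0.1539] [-1.581 -0.006  1.572] [-1.4  -0.07 -1.7 ] 0.509
('knock', True) 10.73 [0.6257 0.2538 0.1243] [-1.593 -0.01   1.575] [-0.09 -0.05 -0.87] 0.509
up 10.98 [0.6194 0.2508 0.152 ] [-1.595 -0.012  1.575] [ 0.23  0.12 -0.41] 0.509
```

View pics/f_side.png

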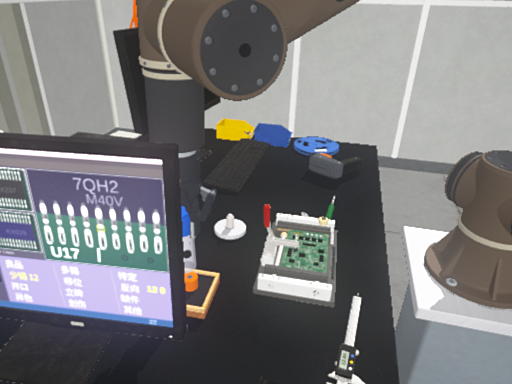

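View pics/f_top.png

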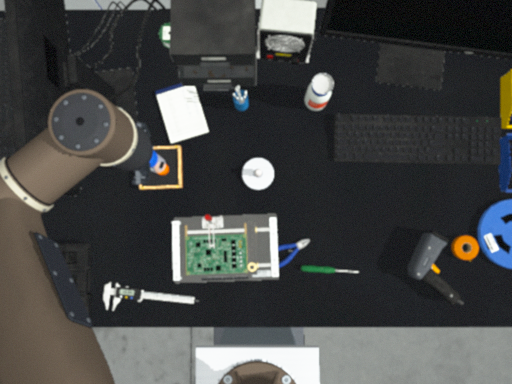

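The spacer is already out and standing on the pad, at (190,281) in the side view and (163,170) in the top view. The tool has tilted about 1.4°. I'll raise it straight up, restore its attitude and take a closer look.

Run:
```python
from h import *
r.move_straight([0.619,0.2505,0.24],attitude=O,velocity=0.2);st("up")
r.move_straight([0.610,0.10,0.24],attitude=O,velocity=0.35);st("mid")
r.dwell(0.2);st()
im=r.get_image("side")
a=cv2.resize(im[150:320,150:290,::-1],None,fx=3.4,fy=3.4,interpolation=2)
im=r.get_image("top")
b=cv2.resize(im[130:205,110:200,::-1],None,fx=3.4,fy=3.4,interpolation=2)
cv2.imwrite("pics/g1.png",a);cv2.imwrite("pics/g2.png",b)
```

```text
up 11.68 [0.6186 0.2504 0.2392] [-1.57   0.     1.571] [-0.5  -0.12 -2.32] 0.51
mid 12.26 [0.6093 0.0986 0.2388] [-1.569e+00  1.000e-03  1.569e+00] [-0.42  0.79 -1.27] 0.508
 12.46 [0.6098 0.1008 0.2393] [-1.57   0.     1.572] [ 0.4   0.41 -1.75] 0.508
```

View pics/g1.png

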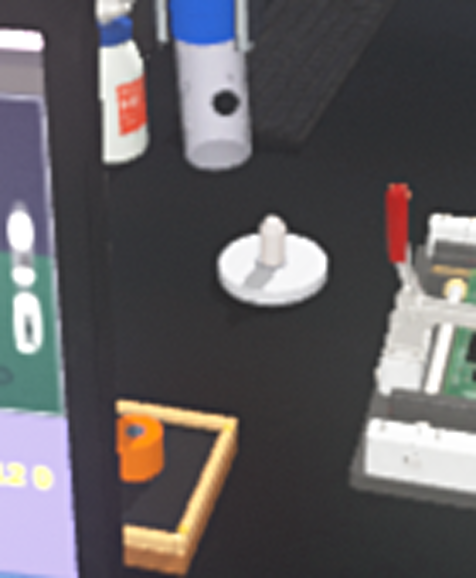

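View pics/g2.png

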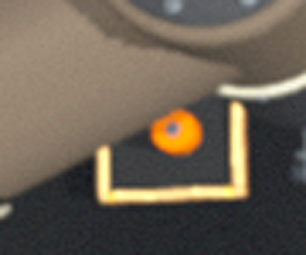

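The spacer stands upright on the pad, at about (191,282) in the side picture, and the tube is empty. Checking the tube's position and tilt in the grip.

Run:
```python
from h import *
s=st();p=s["eef_pos"]
for dz in (.0909,.0909-.088):
  print(dz,proj("side",[p[0],p[1],p[2]-dz]))
im=r.get_image("side")[:,:,::-1].copy()
k=5
a=cv2.resize(im[120:215,175:255],None,fx=6,fy=6,interpolation=2)
for dz in(.0909,.003):
  c=[p[0],p[1],p[2]-dz]; R=.0215 if dz>.05 else .023
  pts=np.array([((proj("side",[c[0]+R*np.cos(t),c[1]+R*np.sin(t),c[2]])-[175,120]+.5)*6-.5) for t in np.linspace(0,6.283,40)]).astype(int)
  cv2.polylines(a,[pts],True,(0,255,0),1)
cv2.imwrite("pics/i1.png",a)
```

```text
12.56 [0.6099 0.1009 0.2396] [-1.57   0.     1.572] [ 0.44 -0.17 -1.59] 0.505
0.0909 [212.31114291 199.81528162]
0.0029 [211.21677982 164.13121214]
```

View pics/i1.png

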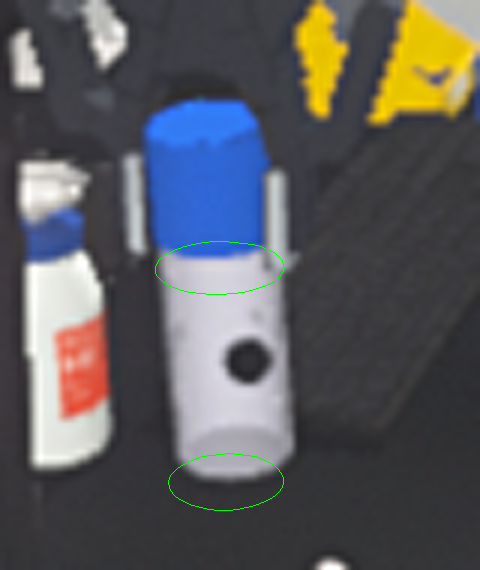

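The overlay shows the tube slid up about 12 mm in the grip and tilted about 4°, with its mouth at (236,452) in the zoom against a predicted (226,482). Easy fix: stand it back on its original free spot, let it settle upright, measure again and regrip.

Run:
```python
from h import *
r.move_straight([0.540,-0.214,0.20],attitude=O,velocity=0.4)
r.move_straight([0.540,-0.214,0.10],attitude=O,velocity=0.2);r.dwell(0.15)
print(r.move_straight([0.540,-0.214,0.065],attitude=O,velocity=0.04,until_force=5));st("touch")
r.move_gripper(0.75);st("open"); r.dwell(.2)
r.move_gripper(1.0)
r.move_straight([0.540,-0.214,0.18],attitude=O,velocity=0.2);st("up")
r.move_straight([0.42,-0.214,0.24],attitude=O,velocity=0.35);st("off")
im=r.get_image("top");cv2.imwrite("pics/j1.png",cv2.resize(im[130:250,270:390,::-1],None,fx=4.8,fy=4.8,interpolation=2))
im=r.get_image("side");cv2.imwrite("pics/j2.png",cv2.resize(im[130:220,220:310,::-1],None,fx=6,fy=6,interpolation=2))
for c in("top","side"):
  print([(np.round(d["point"],3),d["conf"]) for d in r.search_frame(c,"tube")])
```

```text
True
touch 14.95 [ 0.5399 -0.2144  0.0787] [-1.570e+00  1.000e-03  1.571e+00] [-0.16 -0.1   5.27] 0.508
open 15.28 [ 0.5392 -0.2139  0.0781] [-1.569 -0.     1.571] [ 0.1   0.43 -0.09] 0.751
up 16.49 [ 0.5398 -0.2138  0.1801] [-1.571 -0.     1.571] [ 0.85 -0.4  -0.55] 0.999
off 17.02 [ 0.4193 -0.214   0.2401] [-1.572 -0.     1.571] [ 0.68 -0.05 -0.78] 0.997
[(array([ 0.533, -0.21 ,  0.133]), 0.59)]
[(array([ 0.536, -0.2  ,  0.075]), 0.61), (array([0.594, 0.004, 0.009]), 0.48)]
```

View pics/j1.png

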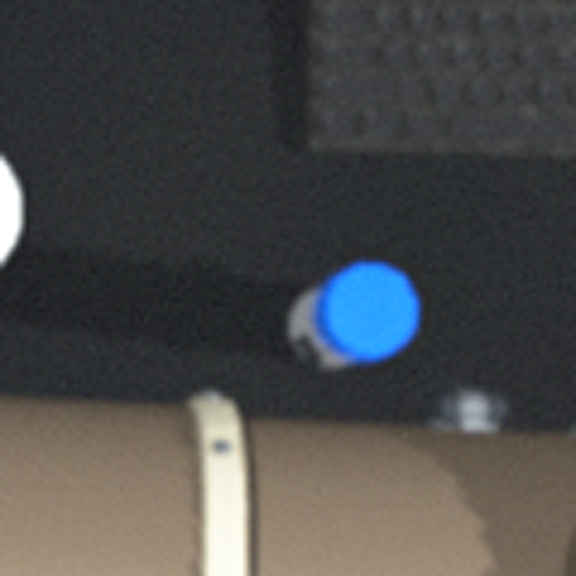

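View pics/j2.png

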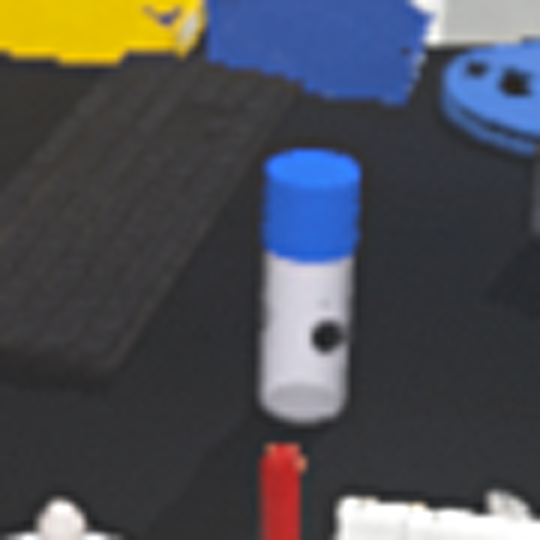

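The tube now stands upright, with its cap at about (346.7,194.3) in the top view, and it is empty. Regripping, then onto the peg.

Run:
```python
from h import *
P=ray("top",(270+370.5/4.8-.5,130+311.5/4.8-.5),.13);print(P.round(4))
x,y=P[:2]; assert abs(x-.54)<.015 and abs(y+.214)<.015
r.move_straight([x,y,0.18],attitude=O,velocity=0.3)
print(r.move_straight([x,y,0.090],attitude=O,velocity=0.15,until_force=8));st("down")
r.move_gripper(0.0,80);st("grip")
r.move_straight([x,y,0.19],attitude=O,velocity=0.25)
r.move_straight([0.600,-0.005,0.19],attitude=O,velocity=0.3);r.dwell(.25);s=st("over peg");p=s["eef_pos"]
im=r.get_image("side")[:,:,::-1]
a=cv2.resize(im[140:250,180:280],None,fx=5,fy=5,interpolation=2)
for c,R in(([p[0],p[1],p[2]-.0905],.0215),([p[0],p[1],p[2]-.0025],.023)):
  pts=np.array([((proj("side",[c[0]+R*np.cos(t),c[1]+R*np.sin(t),c[2]])-[180,140]+.5)*5-.5) for t in np.linspace(0,6.283,40)]).astype(int)
  cv2.polylines(a,[pts],True,(0,255,0),1)
cv2.imwrite("pics/k1.png",a)
im=r.get_image("top")[:,:,::-1];cv2.imwrite("pics/k2.png",cv2.resize(im[120:230,200:320],None,fx=5,fy=5,interpolation=2))
```

```text
[ 0.5363 -0.2161  0.13  ]
False
down 18.56 [ 0.5369 -0.2163  0.0912] [-1.573  0.     1.571] [0.09 0.33 0.94] 1.001
grip 19.02 [ 0.5366 -0.2163  0.0911] [-1.572  0.     1.571] [-2.4   0.25  5.4 ] 0.512
over peg 20.71 [ 0.5997 -0.006   0.19  ] [-1.571  0.     1.569] [-0.65 -0.27 -2.01] 0.511
```

View pics/k1.png

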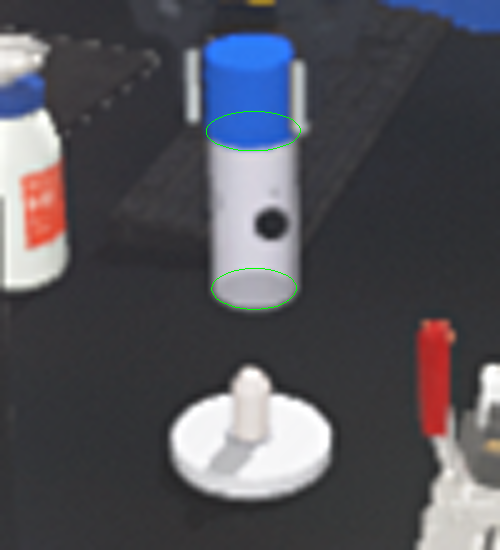

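View pics/k2.png

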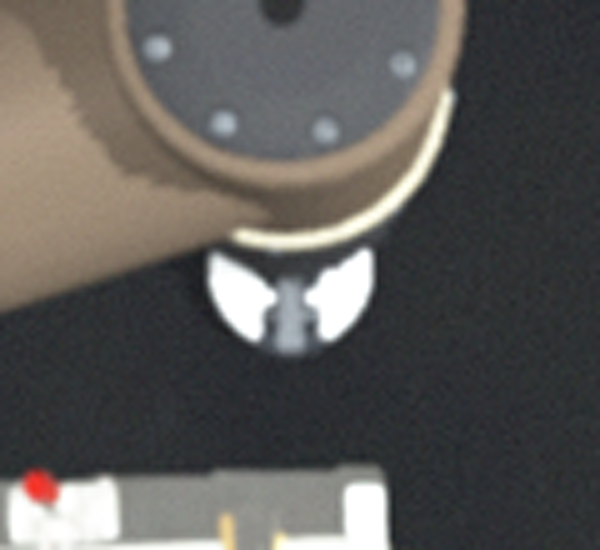

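The overlay now matches: the tube is upright and its mouth coincides with the prediction above the peg. Lowering with force sensing.

Run:
```python
from h import *
r.move_straight([0.600,-0.005,0.155],attitude=O,velocity=0.15);r.dwell(.15);st("above")
print(r.move_straight([0.600,-0.005,0.097],attitude=O,velocity=0.05,until_force=6));s=st("seat")
save("side","l1",(180,280,140,250),5)
```

```text
above 21.34 [ 0.6008 -0.005   0.1562] [-1.573 -0.     1.571] [ 1.14 -0.29 -0.85] 0.509
True
seat 22.29 [ 0.5998 -0.0052  0.1031] [-1.570e+00  1.000e-03  1.571e+00] [-1.62  0.47  6.81] 0.512
```

View pics/l1.png

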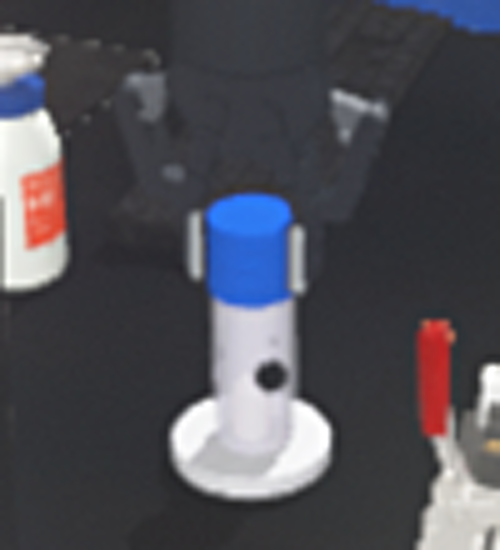

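The tube is seated at the expected height: TCP 0.103, and the contact force rose to 6.8 N. Releasing, retreating and checking.

Run:
```python
from h import *
r.move_gripper(0.8);r.dwell(.1);r.move_gripper(1.0)
r.move_straight([0.600,-0.005,0.21],attitude=O,velocity=0.2)
r.move_straight([0.48,-0.20,0.26],attitude=O,velocity=0.35);r.dwell(.2);st()
im=r.get_image("side")[:,:,::-1];cv2.imwrite("pics/m1.png",cv2.resize(im[140:320,150:300],None,fx=3.3,fy=3.3,interpolation=2))
im=r.get_image("top")[:,:,::-1];cv2.imwrite("pics/m2.png",cv2.resize(im[120:220,110:310],None,fx=4,fy=4,interpolation=2))
print(proj("side",[.6,-.005,.142]),proj("side",[.6,-.005,.1]))
```

```text
24.83 [ 0.4803 -0.1993  0.2593] [-1.57  -0.     1.572] [-0.71 -0.46  0.22] 0.999
[230.15263776 182.54120608] [230.22716549 197.25786297]
```

View pics/m1.png

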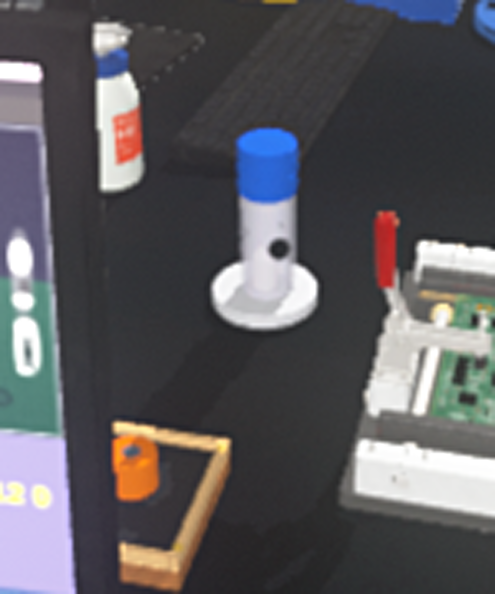

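View pics/m2.png

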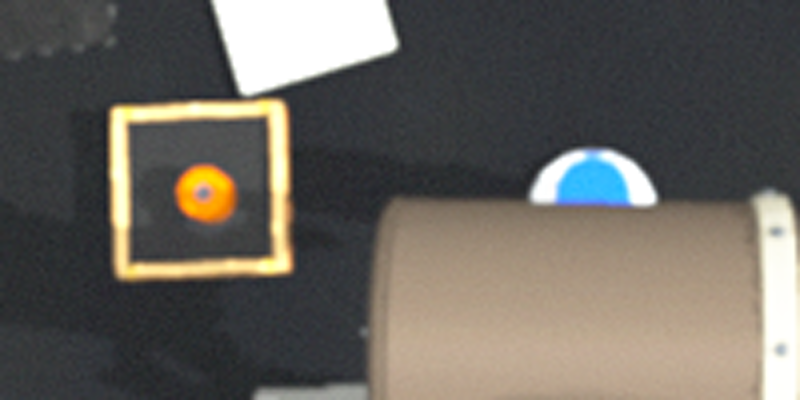

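The side view shows the tube upright on the stand, with its cap top at (231,185) against a predicted (230,182.5). The top view shows the spacer standing near the middle of the pad, at (161,168). The gripper is clear of everything, so I'm handing in.

```bash
python3 -c "
from station import r
print(r.close_job())"
```

```text
the job is handed in; nothing more can be done
None
```

The spacer is standing near the middle of the pad, and the empty tube is seated mouth down over the stand's peg. I handed the job in at about 25 s of the 51 s allowed.

- **Rapping:** I gripped the tube by its cap and rapped it twice. The spacer was out when I looked after the second rap. That rap stopped about 17 mm higher than the first, at the height of the spacer's top, so the mouth probably hit the spacer already standing on the pad. The gripper never touched it.
- **Slip in the grip:** The knocks pushed the tube up about 12 mm in the gripper and tilted it about 4°. I stood it back on its original spot, found it again with the cameras and regripped it upright.
- **Seating:** I lowered it over the peg until the contact force rose to 6.8 N, at the expected height (tool at 0.103 m).
- **Last checks:** After release, the side camera showed the tube upright on the disc. Its cap top was about 2.5 pixels lower than predicted, which fits it being fully down. In the top view the arm hid part of the tube, but the spacer was clearly inside the pad's lip. The gripper was touching nothing.

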